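Centre-punch the kettle anchor plate

TASK

Take the automatic centre punch out of its wooden stand, put its tip into the small recess of the aluminium plate that has the red ring, and press it straight down until its spring trips and the red tell-tale pops up, without forcing the punch on against its stop. Then put the punch gently back upright in its stand, fully home, and let go. Leave the green-ringed plate unpunched and the tea things and tools where they are.

Things in the scene. Friction and masses are not known exactly. Their poses are not given: they have to be found in the camera images.
- punch_grip (a point): Automatic punch, 0.3 kg, 135 mm long, upright in its stand, tip down. From the tip up: sprung steel stem 6 mm across to 32 mm, nose 13 mm across to 48 mm, dark collar 30 mm across to 53 mm, round brass barrel 22 mm across with dark rings to 125 mm (grip here), cap 25 mm across. Point: on its axis, mid-barrel, 95 mm above the unpressed tip; z runs up towards the cap.
- punch_tip (a point): Lower end of the punch's stem, 3 mm across. The stem slides up into the nose against a spring: 1.5 N at first, 0.1 N more per mm, 2 N more per mm in the last 3 to 4 mm. It trips after 4 to 19 mm (a hidden setting, different each time) at 9 to 12 N: the force drops by about 6 N at once. 2 mm further it meets its stop, 15 N per mm; over 20 N spoils the plate.
- telltale (a joint): Red pin, 8 mm across, in the top of the punch's cap: 0 m = down (punch not tripped), 0.006 m = popped up. It pops up when the punch trips and stays up.
- red_mark (a point): The recess to be punched: centre of the floor of a round blind recess, 10 mm across, 5 mm deep, 13 mm across at the chamfered mouth, in an aluminium plate (76 x 56 x 10 mm) on a fixed wooden block (90 x 70 x 20 mm). A flat red ring, 28 mm outside, 17 mm inside, surrounds it. The floor lies 25 mm, the plate's face 30 mm above the table. z is up.
- green_mark (a point): The same point of a second, equal block and plate with a green ring: not to be touched with the punch.
- stand_mouth (a point): Fixed wooden stand, 70 x 70 x 60 mm, with one upright hole 17.5 mm across, 55 mm deep, mouth chamfered to 23.5 mm. Point: the centre of the mouth, level with the top face, 60 mm above the table. The punch hangs in it with the underside of its collar on the top face; punch_grip is then 47 mm above this point.
- anchor_red: The fixed block with the red-ringed plate; origin at the centre of its underside.
- anchor_green: The fixed block with the green-ringed plate; origin at the centre of its underside.
- stand: The fixed wooden stand; origin at the centre of its underside.
- mug_a: White mug upside down, 82 mm across, 92 mm high, handle to its -y (bystander; leave alone). Origin under its centre.
- mug_b: A second such mug, handle to its +y (leave alone).
- milk_a: Milk pot with blue lid, 42 mm across, 26 mm high (leave alone). Origin under its centre.
- milk_b: A second such milk pot (leave alone).
- spoon: Steel spoon, 140 mm long, lying flat along its x (leave alone).
- driver: Screwdriver lying along its x (leave alone).
- tea_tin: Round tea tin with a green band, 68 mm across, 85 mm high (leave alone).
Not all that is in view belongs to the job. There is more than one size of the stand; the job needs the largest.

How it is judged:
On the way, in this order (a step that is already met when the one before it is completed fails the run):
1. the untripped punch stands upright with its tip in the red-ringed recess, pressing on it (horizontal distance between punch_tip and red_mark below 0.004 m and z of punch_tip in the frame of red_mark below 0.0025 m and angle between punch_grip's own z axis and vertical below 0.12 rad and contact force between punch and anchor_red above 0.8 N and value of joint telltale below 0.002 m), for 0.05 s.
2. pressed there, upright, it trips and the tell-tale pops up (horizontal distance between punch_tip and red_mark below 0.004 m and z of punch_tip in the frame of red_mark below 0.0025 m and angle between punch_grip's own z axis and vertical below 0.12 rad and contact force between punch and anchor_red above 0.8 N and value of joint telltale above 0.004 m), for 0.05 s.
At the end, for the whole second after the job is handed in: The punch has been tripped in the red-ringed recess (tell-tale up by more than 4 mm) and stands at rest in its stand: tip within 8 mm of the hole's axis, collar on the top face within 3 mm, upright within 0.08 rad (value of joint telltale above 0.004 m and horizontal distance between punch_tip and stand_mouth below 0.008 m and z of punch_grip in the frame of stand_mouth between 0.043 and 0.05 m and angle between punch_grip's own z axis and vertical below 0.08 rad and linear speed of punch below 0.02 m/s); the robot touches nothing.
It fails at once if the punch is forced on against its stop: more than 20 N on the red-ringed plate (contact force between punch and anchor_red above 20 N).
It fails at once if the punch presses on the plate while leaning by more than 0.15 rad (contact force between punch and anchor_red above 3 N and angle between punch_grip's own z axis and vertical above 0.15 rad).
It fails at once if the punch touches the green-ringed plate with more than 1 N (contact force between punch and anchor_green above 1 N).
It fails at once if the punch is dropped: it falls free by more than about 13 mm (contact force between the fingers and punch below 0.1 N and linear speed of punch above 0.5 m/s).
It fails at once if a bystander is moved by more than 30 mm (distance of any of mug_a, mug_b, milk_a, milk_b, spoon, driver, tea_tin from where it was at the start of the episode above 0.03 m).
It also fails if it takes over 72 s, if anything falls off the work surface, if the arm or the gripper's body presses on something with over 40 N, if the wrist force passes 120 N, or if a joint passes its speed limit or range.

ROBOT

A 7-joint arm with a two-finger parallel gripper is mounted at the origin on the work surface. World frame = base frame: x ahead of the robot, y to its left, z up, the work surface at z = 0. Lengths are in m, angles in rad, forces in N, time in s.
With the tool pointing down it reaches from about 0.4 to 0.85 m from the base axis. Payload 10.4 kg.
Tool frame: the origin (TCP) lies on the centre line of the jaws, within the pads' length; the fingertips stand 11 mm ahead of it and the grasp point (between the pads) lies 8 mm behind it; x points along the fingers, y is the direction in which the jaws open and shut, and the axes are right-handed (so a half turn about x gives the same grasp; the last joint's range is limited). The gripper opens to 85 mm and grips with 20 to 120 N. Pads are 22 mm wide; open, the fingers measure 114 mm over their backs; the gripper's body (76 mm by 85 mm) begins 54 mm behind the grasp point. The pads swing forward as they close: fully open they stand 13 mm farther back than shut.
Start: joints at [-0.023, 0.332, -0.065, 1.46, 0.022, 1.35, -0.088], TCP at [0.625, 0, 0.242] pointing down, gripper open.
Joint ranges: [-2.6, 2.6], [-0.5, 2.12], [-1.47, 1.34], [0.16, 2.42], [-1.27, 4.41], [0.06, 2.06], [-2.6, 2.6]. Speed limits (rad/s): [2.22, 2.22, 2.79, 2.79, 3.14, 3.14, 3.14].

INTERFACE

Orientations are given as a unit quaternion [x, y, z, w].
In Python, from bench import env, snapshot, workorder gives the robot as it stands. The module is installed in compiled form; this text tells all that it offers.
- The arm moves only by the shell command python3 -m inch 'ROWS' [FORCE]. ROWS is JSON, a list of rows, each a list of 3 entries, a list of its own where there are three numbers: the turn, a rotation vector about the world's x, y, z in rad, then the shift along the world's x, y, z in cm, then the closure, from -1 (fully open) to 1 (shut). In form: [[[wx, wy, wz], [dx, dy, dz], jaw], ...]. A call has 1 to 10 rows; each row shifts and turns the commanded pose from where the row before left it; what a row does not reach is not made up. A row lasts 1/10 s, in which the tool goes at most 50 mm and 8.59 degrees, less where a joint would pass 70% of its speed; a pose out of reach is approached as far as the arm can. A call with a gripper value outside its range is refused whole. The fingers move at their own pace and stop on an object; FORCE is the grip in N (left out, the last holds). Time passes only in rows, so rows that do not move let the fingers close. It gives the time, the measured TCP pose, the force and the opening at its end, in the units of the state.
- env.get_obs(): the state, without advancing time (a new reading comes with each control period).
- snapshot(name): name is "scene" or "side" or "wrist"; returns a dict with "frame" (420x560x3 uint8, red, green, blue), "mtx" (3x3 intrinsics, pixels), "R" (3x3) and "t" (3): a world point X has camera coordinates R X + t. Camera axes: x right, y down, z forward; pixel columns grow to the right and rows downward; lengths in m; the calibration is good to about 2 mm. The wrist camera is an equidistant fisheye: a pixel r from the principal point sees the ray r / f radians off the axis. A picture is of the moment at which its call begins. There is no depth.
- workorder.job_done(): hands the job in, once; it reports no verdict.
The state is a dict: "time_s": time; "qpos": joint angles; "qvel": joint speeds; "tau": joint torques, N m; "ee_pos": TCP position; "tool_rot": TCP orientation; "force": force on the tool from outside, world axes, zero at the start; "ft_torque": the same for the moment, N m; "width": finger opening in m.
Only numpy, scipy, OpenCV 4.12 (cv2) and the standard library are available. Lean on these libraries where they do the work, as an engineer would, in place of code of your own. Each camera call takes 0.05 s, during which the arm holds its last target.

## Working session

There is one attempt and no reset: what is moved stays moved. The work goes in short steps, Python scripts to look and compute and a shell command to move; the robot and the scene stay as the last step left them, time stands still between calls to the robot, and variables do not carry over. Pictures are saved under pics/ and viewed, and the job is handed in when it is done.

```bash
mkdir -p pics
cat > h.py <<'E'
import numpy as np, cv2
from bench import env, snapshot, workorder
def save(n,f):
    s=snapshot(n); cv2.imwrite('pics/'+f,s['frame'][:,:,::-1]); np.savez('pics/'+f+'.npz',**s); return s
def ray(s,u,v):
    K=s['mtx'];R=s['R'];d=R.T@np.linalg.inv(K)@np.array([u,v,1.]);c=-R.T@s['t'];return c,d
def onz(s,u,v,z):
    c,d=ray(s,u,v);return c+d*(z-c[2])/d[2]
def proj(s,X):
    p=s['mtx']@(s['R']@np.array(X)+s['t']);return p[:2]/p[2]
E
python3 - <<'E'
from h import *
for n in('scene','side','wrist'):
    s=save(n,n+'0.png'); print(n,s['mtx'].round(1).tolist(),(-s['R'].T@s['t']).round(3))
o=env.get_obs();print(o)
E
```

```text
scene [[434.9, 0.0, 282.9], [0.0, 434.9, 210.4], [0.0, 0.0, 1.0]] [ 1.188 -0.424  0.635]
side [[479.0, 0.0, 283.5], [0.0, 479.0, 217.1], [0.0, 0.0, 1.0]] [ 0.106 -1.034  0.703]
wrist [[325.2, 0.0, 282.9], [0.0, 325.2, 216.4], [0.0, 0.0, 1.0]] [0.624 0.069 0.373]
{'time_s': 0.15, 'qpos': array([-0.02261477,  0.33273477, -0.06466435,  1.46076946,  0.02158459,
        1.3498917 , -0.08848166]), 'qvel': array([-2.42550560e-04, -2.50655412e-03, -1.22388137e-03, -2.50889237e-03,
        1.79243099e-03, -8.51722478e-05, -1.53180677e-03]), 'tau': array([ 1.13752249e-03, -6.25829744e+01,  4.95374459e-02, -3.91853535e+01,
        1.63436425e-02,  7.44175835e-03, -2.63868424e-05]), 'ee_pos': array([ 6.24720488e-01, -6.88849736e-06,  2.41683501e-01]), 'tool_rot': array([-0.49970839, -0.50026909,  0.50028476, -0.49973745]), 'force': array([ 0.1111392 , -0.01399824,  0.8152692 ]), 'ft_torque': array([ 0.03142007, -0.05437898, -0.01902219]), 'width': 0.08561853685119233}
```

View pics/scene0.png

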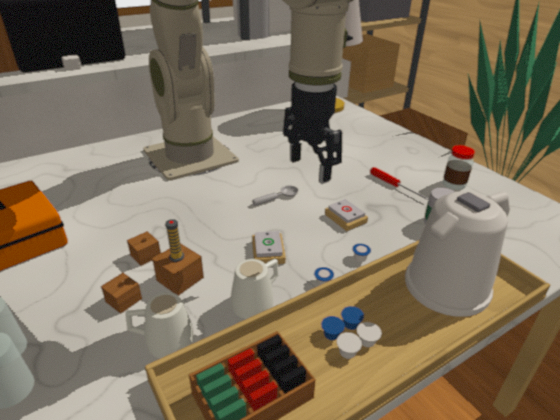

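View pics/side0.png

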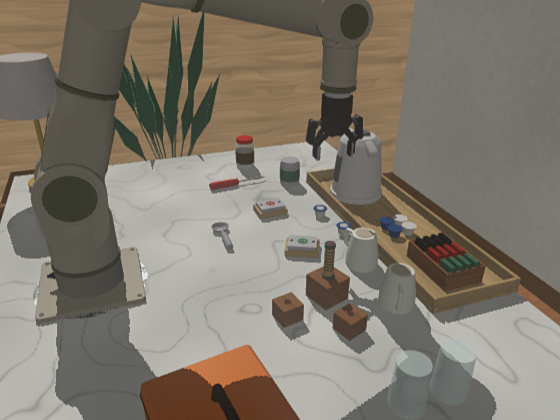

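View pics/wrist0.png

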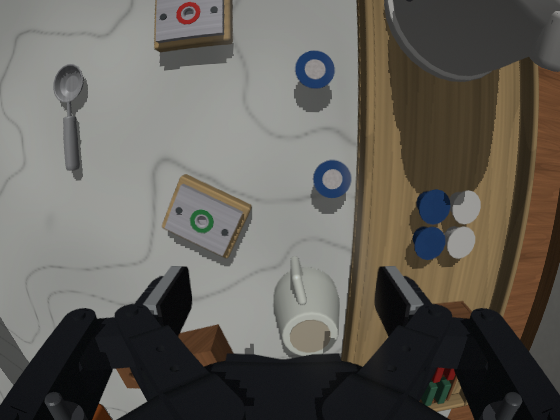

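The scene view shows the punch in the largest stand at about (175,240), the red ring at (346,209) and the green ring at (268,242). In the side view the punch is at (330,258) and the red ring at (270,204). The wrist view has the red ring at (188,13). Next I'll measure them.

```bash
cat >> h.py <<'E'
def load(f):
    return dict(np.load('pics/'+f+'.npz'))
def wonz(s,u,v,z):
    K=s['mtx'];x=np.array([(u-K[0,2]),(v-K[1,2])]);r=np.hypot(*x);th=r/K[0,0]
    d=s['R'].T@np.array([*(x/r*np.sin(th)),np.cos(th)]);c=-s['R'].T@s['t'];return c+d*(z-c[2])/d[2]
def tri(s1,p1,s2,p2):
    c1,d1=ray(s1,*p1);c2,d2=ray(s2,*p2)
    A=np.array([d1,-d2]).T;t=np.linalg.lstsq(A,c2-c1,rcond=None)[0]
    a=c1+t[0]*d1;b=c2+t[1]*d2;return (a+b)/2,np.linalg.norm(a-b)
def redmask(f):
    h=cv2.cvtColor(f,cv2.COLOR_RGB2HSV);return ((h[...,0]<8)|(h[...,0]>172))&(h[...,1]>110)&(h[...,2]>100)
E
python3 - <<'E'
from h import *
for n,(u,v) in dict(scene=(346,209),side=(270,204),wrist=(188,13)).items():
    s=load(n+'0.png');m=redmask(s['frame']);w=np.zeros_like(m);w[max(0,v-16):v+17,u-18:u+18]=1
    ys,xs=np.nonzero(m&w)
    e=((xs.min()+xs.max())/2,(ys.min()+ys.max())/2)
    f=wonz if n=='wrist' else onz
    print(n,len(xs),e,f(s,*e,.03).round(4),f(s,xs.mean(),ys.mean(),.03).round(4))
ss=load('scene0.png');sd=load('side0.png')
cv2.imwrite('pics/c1.png',np.hstack([cv2.resize(a[:,:,::-1],(400,600),interpolation=cv2.INTER_CUBIC) for a in (ss['frame'][210:300,145:205],sd['frame'][230:311,303:357])]))
E
```

```text
scene 31 (np.float64(346.5), np.float64(208.5)) [0.5207 0.2032 0.03  ] [0.5207 0.2034 0.03  ]
side 9 (np.float64(270.0), np.float64(203.0)) [0.5235 0.2029 0.03  ] [0.5233 0.2054 0.03  ]
wrist 252 (np.float64(187.5), np.float64(12.5)) [0.5201 0.2021 0.03  ] [0.5205 0.2018 0.03  ]
```

View pics/c1.png

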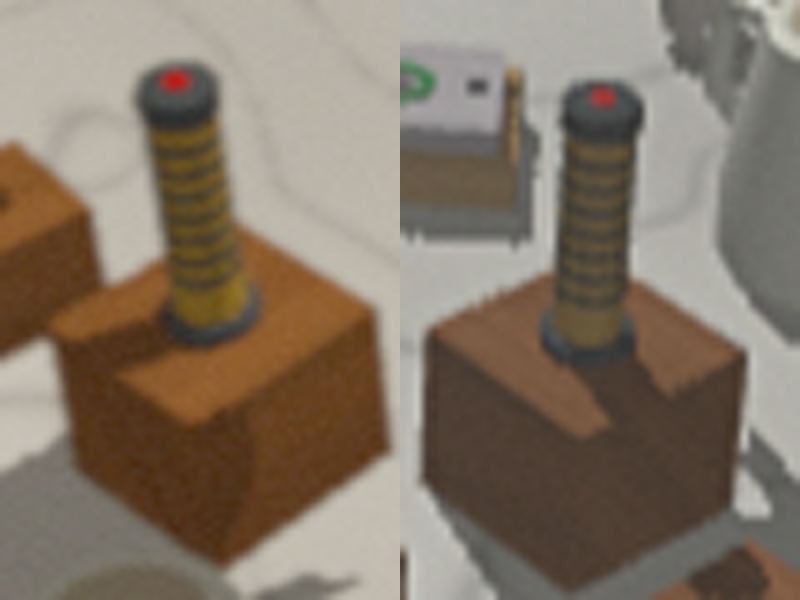

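Run:
```python
from h import *
ss=load('scene0.png');sd=load('side0.png')
a=(171.0,221.7);b=(330.0,242.8)
print(tri(ss,a,sd,b),onz(ss,*a,.147),onz(sd,*b,.147))
# stand top corners (crop px -> px): scene
S=lambda x,y:(145+x*.15-.5+.07,210+y*.15-.43); D=lambda x,y:(303+(x-400)*.135-.43,230+y*.135-.43)
for f,s,pts in((S,ss,[(50,328),(243,222),(377,310),(190,425)]),(D,sd,[(428,328),(555,272),(745,352),(583,437)])):
    P=np.array([onz(s,*f(*p),.06) for p in pts]);print(P[:,:2].round(3).tolist(),P.mean(0).round(4),np.linalg.norm(P[0]-P[2]),np.linalg.norm(P[1]-P[3]))
w=load('wrist0.png')
for n,z,(u,v) in(('mug_rim',.092,(308,335)),('green',.03,(202,221)),('spoonbowl',0.01,(69,85)),('milkA',.026,(315,70)),('milkB',.026,(332,179))): print(n,wonz(w,u,v,z).round(3))
for n,z,u,v in(('mugs1',.092,252,267),('mugs2',.092,165,304),('smallblk',.035,145,241),('smallblk2',.03,122,286)): print(n,onz(ss,u,v,z).round(3))
```

```text
(array([ 0.51352042, -0.23557512,  0.14821886]), np.float64(0.0009793484142899642)) [ 0.51120453 -0.23465508  0.147     ] [ 0.51432237 -0.23462707  0.147     ]
[[0.492, -0.279], [0.474, -0.21], [0.535, -0.192], [0.554, -0.258]] [ 0.5139 -0.2347  0.06  ] 0.09701336663275954 0.09369873709526116
[[0.47, -0.214], [0.52, -0.199], [0.557, -0.257], [0.493, -0.279]] [ 0.5099 -0.2373  0.06  ] 0.09720008334224677 0.08488791625370523
mug_rim [ 0.651 -0.14   0.092]
green [ 0.533 -0.033  0.03 ]
spoonbowl [0.35  0.141 0.01 ]
milkA [0.657 0.131 0.026]
milkB [0.677 0.014 0.026]
mugs1 [ 0.649 -0.137  0.092]
mugs2 [ 0.654 -0.306  0.092]
smallblk [ 0.396 -0.266  0.035]
smallblk2 [ 0.504 -0.347  0.03 ]
```

```bash
python3 -m inch '[[[0,0,0],[-1.4,-3,0],-1],[[0,0,0],[-1.4,-3,0],-1],[[0,0,0],[-1.4,-3,0],-1],[[0,0,0],[-1.4,-3,0],-1],[[0,0,0],[-1.4,-3,0],-1],[[0,0,0],[-1.4,-3,0],-1],[[0,0,0],[-1.4,-3,0],-1],[[0,0,0],[-1.4,-2.5,0],-1],[[0,0,0],[0,0,0],-1],[[0,0,0],[0,0,0],-1]]'
python3 - <<'E'
from h import *
s=save('wrist','wrist1.png');s=save('scene','scene1.png')
E
```

```text
time_s: 1.15
ee_pos: [0.5128, -0.2352, 0.2422]
tool_rot: [0.5, 0.5, -0.5, 0.5]
force: [0.5, 0.7, -0.8]
width: 0.0853
```

View pics/wrist1.png

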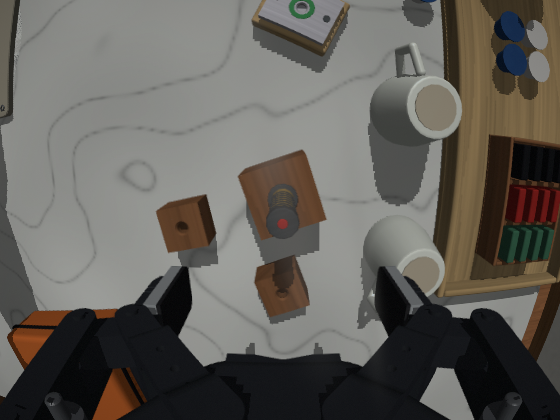

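Run:
```python
from h import *
s=load('wrist1.png');m=redmask(s['frame']);ys,xs=np.nonzero(m[200:250,260:310]);p=(xs.mean()+260,ys.mean()+200)
print(p,wonz(s,*p,.147))
P=[(238,182),(305,150),(327,220),(260,240)]
Q=np.array([wonz(s,*q,.06) for q in P]);print(Q.round(3),Q.mean(0))
```

```text
(np.float64(282.1951219512195), np.float64(223.3780487804878)) [ 0.51168231 -0.23523593  0.147     ]
[[ 0.468 -0.219  0.06 ]
 [ 0.533 -0.188  0.06 ]
 [ 0.557 -0.258  0.06 ]
 [ 0.489 -0.28   0.06 ]] [ 0.51175889 -0.23622338  0.06      ]
```

```bash
python3 -m inch '[[[0,0,0],[-0.08,0,-3],-1],[[0,0,0],[0,0,-3],-1],[[0,0,0],[0,0,-3],-1],[[0,0,0],[0,0,-2],-1],[[0,0,0],[0,0,-2],-1],[[0,0,0],[0,0,-1],-1],[[0,0,0],[0,0,0],-1],[[0,0,0],[0,0,0],-0.4],[[0,0,0],[0,0,0],-0.1]]' 40
python3 -m inch '[[[0,0,0],[0,0,0],0.2],[[0,0,0],[0,0,0],0.4],[[0,0,0],[0,0,0],1],[[0,0,0],[0,0,0],1],[[0,0,0],[0,0,0],1],[[0,0,0],[0,0,0],1],[[0,0,0],[0,0,0],1]]' 40
python3 - <<'E'
from h import *
a=save('scene','s2.png')['frame'][150:300,110:250];b=save('side','d2.png')['frame'][190:320,260:400]
print(env.get_obs()['force'])
cv2.imwrite('pics/c2.png',np.hstack([cv2.resize(x[:,:,::-1],(400,400),interpolation=cv2.INTER_CUBIC) for x in (a,b)]))
E
```

```text
time_s: 2.15
ee_pos: [0.513, -0.235, 0.1035]
tool_rot: [0.5, 0.499, -0.5, 0.501]
force: [-0.0, 0.4, 0.8]
width: 0.0592
time_s: 2.85
ee_pos: [0.5124, -0.2351, 0.103]
tool_rot: [0.5, 0.5, -0.5, 0.5]
force: [-1.7, 0.0, 5.9]
width: 0.0216
[-3.20449292 -0.26950905  6.4544876 ]
```

View pics/c2.png

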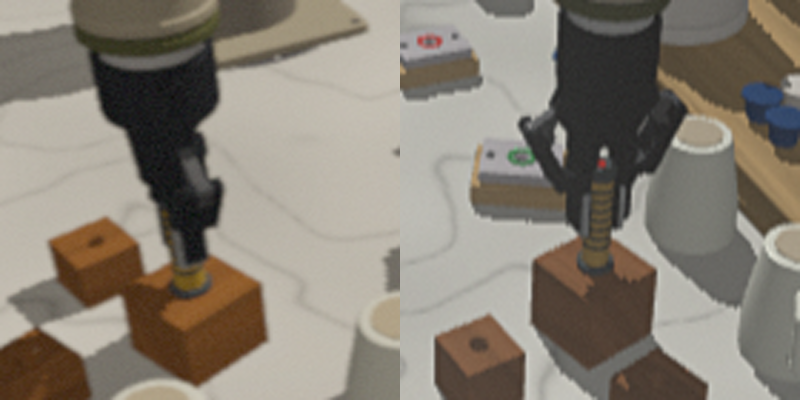

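The grip reads 21.6 mm, which matches the 22 mm barrel, and the crops show the punch between the pads and still in the stand. Now lifting.

```bash
python3 -m inch '[[[0,0,0],[0,0,0],1],[[0,0,0],[0,0,0.5],1],[[0,0,0],[0,0,1],1],[[0,0,0],[0,0,1.5],1],[[0,0,0],[0,0,2],1],[[0,0,0],[0,0,2],1],[[0,0,0],[0,0,2],1],[[0,0,0],[0,0,1],1],[[0,0,0],[0,0,0],1],[[0,0,0],[0,0,0],1]]' 80
python3 - <<'E'
from h import *
a=save('scene','s3.png')['frame'][100:300,90:270];b=save('side','d3.png')['frame'][130:320,240:420]
o=env.get_obs();print(o['force'],o['ee_pos'])
cv2.imwrite('pics/c3.png',np.hstack([cv2.resize(x[:,:,::-1],(400,x.shape[0]*400//180),interpolation=cv2.INTER_CUBIC)[:420] for x in (a,b)]))
E
```

```text
time_s: 3.95
ee_pos: [0.512, -0.2349, 0.2019]
tool_rot: [0.5, 0.5, -0.5, 0.5]
force: [-0.2, -0.0, -3.1]
width: 0.0211
[ 0.4125058  -0.76459609 -2.34441956] [ 0.51168142 -0.23475653  0.20122845]
```

View pics/c3.png

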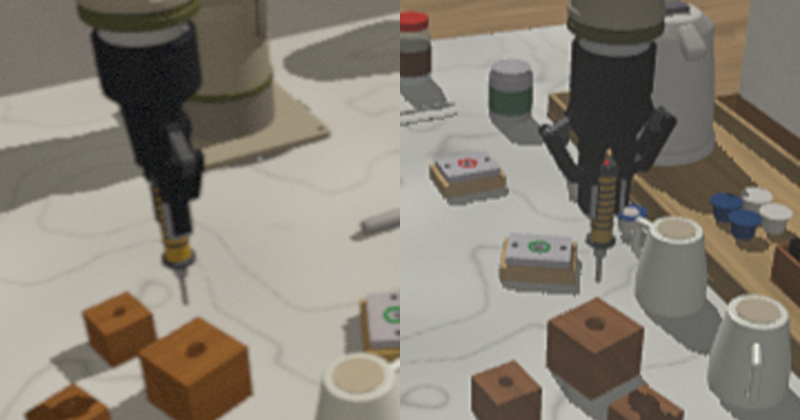

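Run:
```python
from h import *
a=load('s3.png');b=load('d3.png')
cv2.imwrite('pics/c4.png',np.hstack([cv2.resize(x[:,:,::-1],(400,600),interpolation=cv2.INTER_CUBIC) for x in (a['frame'][200:275,150:200],b['frame'][220:295,305:355])]))
tp=((172.6,236.2),(329.8,256.8));hp=((177.8,257),(328.7,275.4))
print(tri(a,tp[0],b,tp[1]),onz(a,*hp[0],.06),onz(b,*hp[1],.06))
```

```text
(array([ 0.51387216, -0.23746814,  0.11350749]), np.float64(0.0026465545551677765)) [ 0.51350538 -0.23278932  0.06      ] [ 0.51604884 -0.23593861  0.06      ]
```

View pics/c4.png

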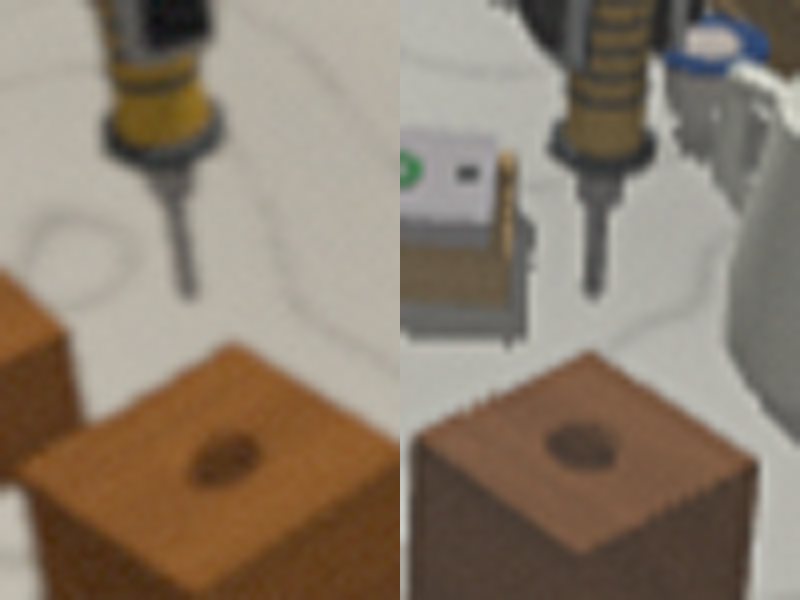

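Run:
```python
from h import *
a=load('s3.png');b=load('d3.png')
print(tri(a,(172.9,236.3),b,(328.7,256.4)),onz(a,177.7,256.9,.06),onz(b,327.3,275.4,.06))
for X in([.5117,-.235,.111],[.5117,-.235,.163],[.5117,-.235,.06]): print(proj(a,X),proj(b,X))
```

```text
(array([ 0.51251594, -0.23597098,  0.11291382]), np.float64(0.0006555484456339772)) [ 0.51310844 -0.23284642  0.06      ] [ 0.51303293 -0.23488784  0.06      ]
[173.27467288 236.85378099] [328.05285954 256.83137569]
[169.83600354 214.99445294] [329.4053596  236.84006048]
[176.42399818 256.8737736 ] [326.7870499  275.54131903]
```

The punch hangs upright and its tip is within about 1 mm of directly under the TCP. Moving over to the red plate.

```bash
python3 -m inch '[[[0,0,0],[0,2,0],1],[[0,0,0],[0.1,3.5,0],1],[[0,0,0],[0.1,4,0],1],[[0,0,0],[0.1,4,0],1],[[0,0,0],[0.1,4,0],1],[[0,0,0],[0.1,4,0],1],[[0,0,0],[0.1,4,0],1],[[0,0,0],[0.1,4,0],1],[[0,0,0],[0.1,4,0],1],[[0,0,0],[0.1,4,0],1]]'
python3 -m inch '[[[0,0,0],[0,3,0],1],[[0,0,0],[0,2,0],1],[[0,0,0],[0,1,-1],1],[[0,0,0],[0,0.3,-2],1],[[0,0,0],[0,0,-1],1],[[0,0,0],[0,0,0],1],[[0,0,0],[0,0,0],1]]'
python3 - <<'E'
from h import *
a=save('scene','s5.png')['frame'];b=save('side','d5.png')['frame'];w=save('wrist','w5.png')['frame']
o=env.get_obs();print(o['force'],o['ee_pos'],o['width'])
cv2.imwrite('pics/c5.png',np.hstack([cv2.resize(x[:,:,::-1],(400,600),interpolation=cv2.INTER_CUBIC) for x in (a[160:235,320:370],b[150:225,245:295])]))
E
```

```text
time_s: 5.05
ee_pos: [0.5206, 0.1414, 0.2015]
tool_rot: [-0.5, -0.5, 0.5, -0.5]
force: [1.0, -0.3, -2.7]
width: 0.0209
time_s: 5.75
ee_pos: [0.5214, 0.2021, 0.1623]
tool_rot: [-0.5, -0.5, 0.5, -0.5]
force: [-0.5, -0.2, -2.4]
width: 0.0207
[ 0.58662503  0.8928669  -2.72325375] [0.52177134 0.20269663 0.16317534] 0.02092794696463039
```

View pics/c5.png

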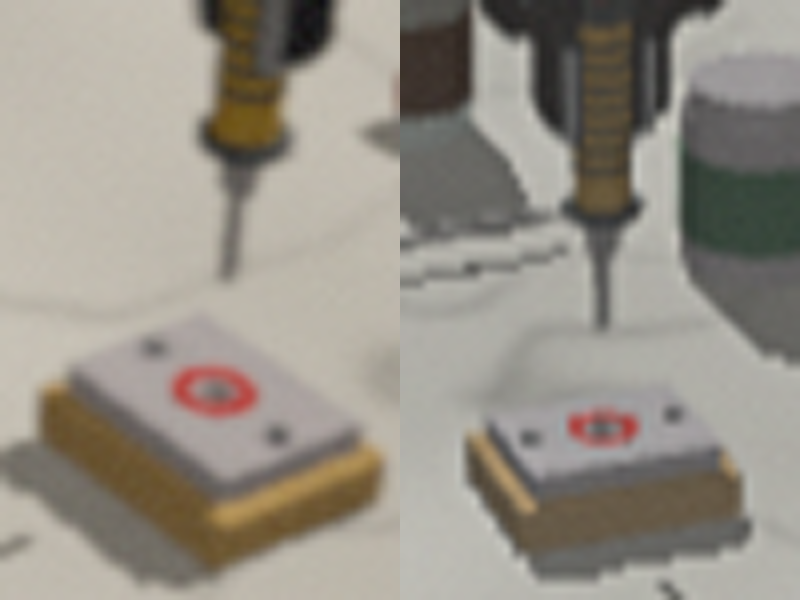

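View pics/w5.png

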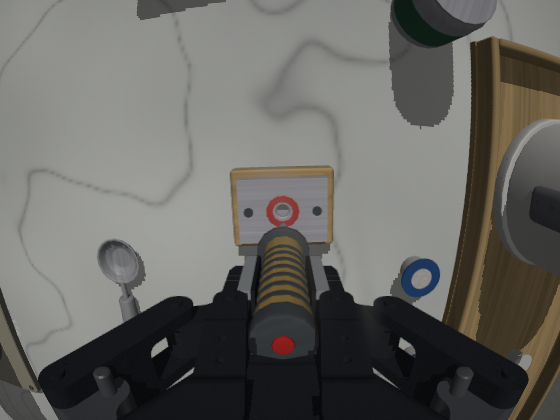

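Run:
```python
from h import *
a=load('s5.png');b=load('d5.png');w=load('w5.png')
S=lambda x,y:(320+x/8-.44,160+y/8-.44);D=lambda x,y:(245+(x-400)/8-.44,150+y/8-.44)
print('tip',tri(a,S(228,279),b,D(601,327)))
print('ring tri',tri(a,S(214,391),b,D(603,428)),onz(a,*S(214,391),.03),onz(b,*D(603,428),.03))
for s,f in((w,wonz),(a,onz)):
    m=redmask(s['frame']).astype(np.uint8);
    if s is w:m[240:]=0
    c=[x for x in cv2.findContours(m,0,2)[0] if len(x)>5]
    for x in c:
        e=cv2.fitEllipse(x);print(e,f(s,*e[0],.03))
```

```text
tip (array([0.52220701, 0.20137299, 0.07326659]), np.float64(0.0006214522836267948))
ring tri (array([0.52237913, 0.2007727 , 0.03151041]), np.float64(0.0009197666892575428)) [0.52018751 0.20296649 0.03      ] [0.5231953  0.20261797 0.03      ]
((282.185302734375, 210.66455078125), (28.956371307373047, 31.874895095825195), 82.40628051757812) [0.5207598  0.20219108 0.03      ]
((262.21551513671875, 390.6110534667969), (9.620662689208984, 34.848697662353516), 62.93095779418945) [ 0.84305548 -0.22884001  0.03      ]
((254.27560424804688, 378.6310119628906), (9.166197776794434, 34.17629623413086), 62.921783447265625) [ 0.81847558 -0.2289351   0.03      ]
((246.5101776123047, 367.3648376464844), (8.938011169433594, 33.367435455322266), 63.73522186279297) [ 0.79394088 -0.22943766  0.03      ]
((240.46238708496094, 356.3294677734375), (7.594632625579834, 34.92959213256836), 63.087745666503906) [ 0.7700727  -0.22776942  0.03      ]
((346.3736267089844, 208.34771728515625), (5.156389236450195, 9.7320556640625), 100.310791015625) [0.51996601 0.20335338 0.03      ]
((384.4802551269531, 176.3714141845703), (8.279472351074219, 37.22649383544922), 117.76091766357422) [0.45017344 0.39880946 0.03      ]
((462.5920715332031, 151.78106689453125), (13.31666374206543, 22.908966064453125), 103.12380981445312) [0.46187511 0.71928992 0.03      ]
```

```bash
python3 -m inch '[[[0,0,0],[0,0,-1],1],[[0,0,0],[0,0,-1.5],1],[[0,0,0],[0,0,-1],1],[[0,0,0],[0,0,-0.5],1],[[0,0,0],[0,0,0],1],[[0,0,0],[0,0,0],1]]'
python3 - <<'E'
from h import *
a=save('scene','s6.png')['frame'];b=save('side','d6.png')['frame'];w=save('wrist','w6.png')['frame']
o=env.get_obs();print(o['force'],o['ee_pos'],o['width'])
cv2.imwrite('pics/c6.png',np.hstack([cv2.resize(x[:,:,::-1],(400,600),interpolation=cv2.INTER_CUBIC) for x in (a[160:235,320:370],b[150:225,245:295])]))
E
```

```text
time_s: 6.5
ee_pos: [0.5213, 0.2031, 0.1224]
tool_rot: [0.5, 0.5, -0.5, 0.5]
force: [0.3, -0.6, -2.4]
width: 0.0213
[ 0.4380861   0.02796828 -2.91176524] [0.5215436  0.20316263 0.12287282] 0.021216534360620223
```

View pics/c6.png

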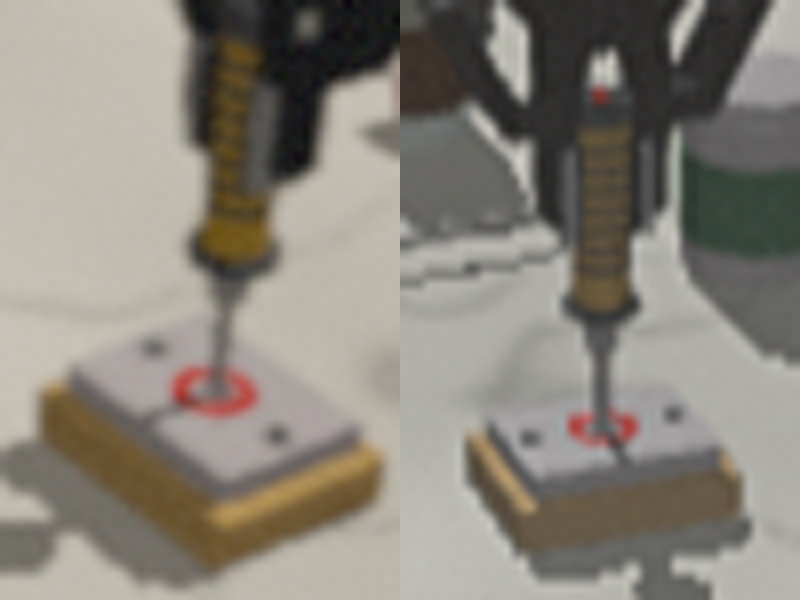

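The tip is centred in the red ring in both views, at about (216,385) in the scene crop and (602,425) in the side crop. I'll press in small steps.

```bash
for i in 1; do python3 -m inch '[[[0,0,0],[0,0,-0.2],1],[[0,0,0],[0,0,-0.2],1],[[0,0,0],[0,0,-0.1],1],[[0,0,0],[0,0,0],1]]'; done
python3 -m inch '[[[0,0,0],[0,0,-0.1],1],[[0,0,0],[0,0,0],1]]'
python3 -m inch '[[[0,0,0],[0,0,-0.1],1],[[0,0,0],[0,0,0],1]]'
python3 -m inch '[[[0,0,0],[0,0,-0.1],1],[[0,0,0],[0,0,0],1]]'
```

```text
time_s: 7.05
ee_pos: [0.5211, 0.203, 0.1171]
tool_rot: [-0.5, -0.5, 0.5, -0.5]
force: [-0.0, -0.2, -2.7]
width: 0.021
time_s: 7.25
ee_pos: [0.5212, 0.203, 0.1162]
tool_rot: [0.5, 0.5, -0.5, 0.5]
force: [0.1, 0.7, -2.3]
width: 0.0213
time_s: 7.45
ee_pos: [0.5213, 0.2031, 0.1155]
tool_rot: [0.5, 0.5, -0.5, 0.5]
force: [-1.0, 0.1, -0.6]
width: 0.0211
time_s: 7.65
ee_pos: [0.5213, 0.203, 0.1144]
tool_rot: [0.5, 0.5, -0.5, 0.5]
force: [-1.2, -0.1, -0.7]
width: 0.021
```

```bash
python3 -m inch '[[[0,0,0],[0,0,0],1],[[0,0,0],[0,0,-0.05],1],[[0,0,0],[0,0,0],1]]'
python3 -m inch '[[[0,0,0],[0,0,-0.05],1],[[0,0,0],[0,0,0],1]]'
python3 -m inch '[[[0,0,0],[0,0,-0.05],1],[[0,0,0],[0,0,0],1]]'
python3 - <<'E'
from h import *
f=[]
for i in range(3):
    b=save('side','d7.png')['frame'];o=env.get_obs();f.append([*o['force'],*o['ee_pos']])
print(np.round(f,4))
a=save('scene','s7.png')['frame']
cv2.imwrite('pics/c7.png',np.hstack([cv2.resize(x[:,:,::-1],(400,600),interpolation=cv2.INTER_CUBIC) for x in (a[160:235,320:370],b[150:225,245:295])]))
E
```

```text
time_s: 7.95
ee_pos: [0.5213, 0.203, 0.1138]
tool_rot: [0.5, 0.5, -0.5, 0.5]
force: [-0.3, -0.1, 0.1]
width: 0.0209
time_s: 8.15
ee_pos: [0.5213, 0.203, 0.1133]
tool_rot: [0.5, 0.5, -0.5, 0.5]
force: [-0.7, -0.8, 0.6]
width: 0.0209
time_s: 8.35
ee_pos: [0.5212, 0.203, 0.1128]
tool_rot: [0.5, 0.5, -0.5, 0.5]
force: [-0.1, -0.1, -0.6]
width: 0.0209
[[-0.236   0.5574 -0.4456  0.5213  0.203   0.1128]
 [-0.5059 -0.1873  0.3474  0.5212  0.203   0.1128]
 [-0.0768  0.1823  0.0733  0.5213  0.203   0.1129]]
```

View pics/c7.png

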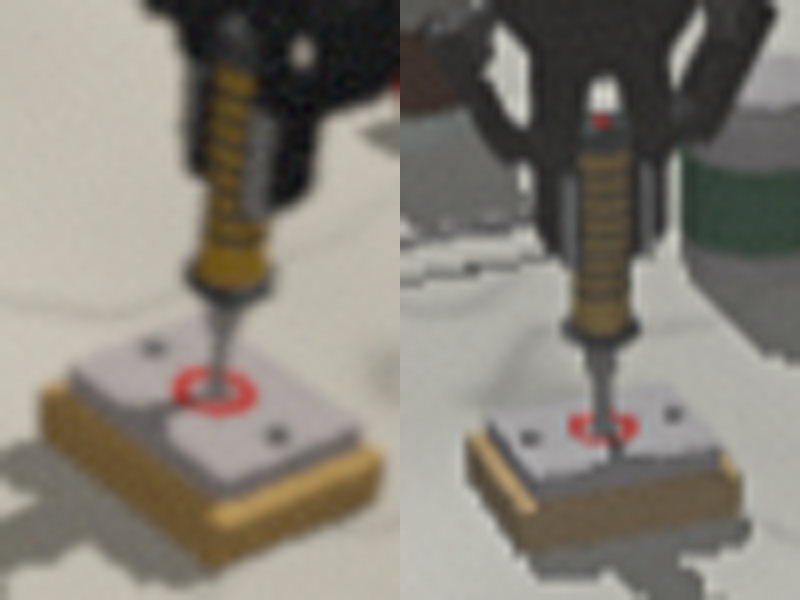

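```bash
python3 -m inch '[[[0,0,0],[0,0,-0.05],1],[[0,0,0],[0,0,0],1]]'|grep -E 'ee|force'
python3 -m inch '[[[0,0,0],[0,0,-0.05],1],[[0,0,0],[0,0,0],1]]'|grep -E 'ee|force'
python3 -m inch '[[[0,0,0],[0,0,-0.05],1],[[0,0,0],[0,0,0],1]]'|grep -E 'ee|force'
```

```text
ee_pos: [0.5212, 0.203, 0.1123]
force: [-0.2, 0.3, -0.2]
ee_pos: [0.5212, 0.203, 0.1118]
force: [0.3, 0.5, 0.4]
ee_pos: [0.5212, 0.203, 0.1113]
force: [0.8, 0.5, 0.5]
```

```bash
python3 -m inch '[[[0,0,0],[0,0,-0.05],1],[[0,0,0],[0,0,-0.05],1],[[0,0,0],[0,0,0],1]]'|grep -E 'ee|force'
python3 -m inch '[[[0,0,0],[0,0,-0.05],1],[[0,0,0],[0,0,0],1]]'|grep -E 'ee|force'
python3 -m inch '[[[0,0,0],[0,0,-0.05],1],[[0,0,0],[0,0,0],1]]'|grep -E 'ee|force'
```

```text
ee_pos: [0.5212, 0.203, 0.1103]
force: [0.3, 0.4, 0.3]
ee_pos: [0.5213, 0.203, 0.1098]
force: [-0.0, 0.2, 0.9]
ee_pos: [0.5212, 0.203, 0.1094]
force: [-0.9, 0.6, 1.0]
```

```bash
python3 -m inch '[[[0,0,0],[0,0,-0.05],1],[[0,0,0],[0,0,0],1]]'|grep -E 'ee|force'
python3 -m inch '[[[0,0,0],[0,0,-0.05],1],[[0,0,0],[0,0,0],1]]'|grep -E 'ee|force'
python3 -m inch '[[[0,0,0],[0,0,-0.05],1],[[0,0,0],[0,0,0],1]]'|grep -E 'ee|force'
```

```text
ee_pos: [0.5213, 0.2031, 0.109]
force: [-1.1, 0.1, 2.0]
ee_pos: [0.5213, 0.2031, 0.1084]
force: [0.1, -0.6, 2.8]
ee_pos: [0.5213, 0.2031, 0.108]
force: [-0.6, -0.1, 4.4]
```

The force is now climbing steeply, to about 7 N net of the 2.7 N weight reading. From here I'll take one small step at a time.

```bash
python3 -m inch '[[[0,0,0],[0,0,-0.05],1],[[0,0,0],[0,0,0],1]]'|grep -E 'ee|force'
python3 -m inch '[[[0,0,0],[0,0,-0.05],1],[[0,0,0],[0,0,0],1]]'|grep -E 'ee|force'
```

```text
ee_pos: [0.5213, 0.2031, 0.1074]
force: [-0.5, -0.7, 3.9]
ee_pos: [0.5214, 0.2031, 0.107]
force: [-1.5, 0.8, 5.2]
```

```bash
python3 -m inch '[[[0,0,0],[0,0,-0.05],1],[[0,0,0],[0,0,0],1]]'|grep -E 'ee|force'
python3 -m inch '[[[0,0,0],[0,0,-0.05],1],[[0,0,0],[0,0,0],1]]'|grep -E 'ee|force'
```

```text
ee_pos: [0.5214, 0.2031, 0.1066]
force: [-1.2, 0.1, 6.7]
ee_pos: [0.5214, 0.2031, 0.1062]
force: [-1.0, -0.1, 6.3]
```

```bash
python3 -m inch '[[[0,0,0],[0,0,-0.05],1],[[0,0,0],[0,0,0],1]]'|grep -E 'ee|force'
python3 - <<'E'
from h import *
b=save('side','d8.png')['frame'];o=env.get_obs();print(o['force'],o['ee_pos'])
cv2.imwrite('pics/c8.png',cv2.resize(b[150:225,245:295][:,:,::-1],(400,600),interpolation=cv2.INTER_CUBIC))
E
```

```text
ee_pos: [0.5214, 0.2032, 0.1058]
force: [-1.5, -0.8, 7.8]
[-1.17972436 -1.05977955  7.23915836] [0.52139332 0.20317401 0.10577767]
```

View pics/c8.png

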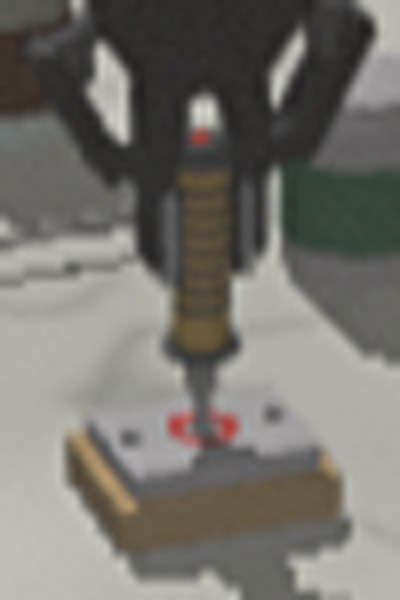

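```bash
python3 -m inch '[[[0,0,0],[0,0,-0.04],1],[[0,0,0],[0,0,0],1]]'|grep -E 'ee|force'
python3 -m inch '[[[0,0,0],[0,0,-0.04],1],[[0,0,0],[0,0,0],1]]'|grep -E 'ee|force'
```

```text
ee_pos: [0.5213, 0.2031, 0.1049]
force: [0.4, 1.2, -0.5]
ee_pos: [0.5212, 0.2031, 0.1043]
force: [1.0, 1.6, 0.5]
```

The force dropped from about 10 N to about 3 N, so the punch seems to have tripped. I'll hold and check the tell-tale.

```bash
python3 -m inch '[[[0,0,0],[0,0,0],1],[[0,0,0],[0,0,0],1]]'|grep -E 'ee|force'
python3 - <<'E'
from h import *
b=save('side','d9.png')['frame'];o=env.get_obs();print(o['force'],o['ee_pos'])
w=save('wrist','w9.png')['frame']
cv2.imwrite('pics/c9.png',np.hstack([cv2.resize(x[:,:,::-1],(400,600),interpolation=cv2.INTER_CUBIC) for x in (b[150:225,245:295],w[270:420,232:332])]))
E
```

```text
ee_pos: [0.5212, 0.2031, 0.1045]
force: [0.8, 1.4, 0.3]
[0.49297904 0.45943959 0.28239512] [0.52122839 0.20307529 0.10448188]
```

View pics/c9.png

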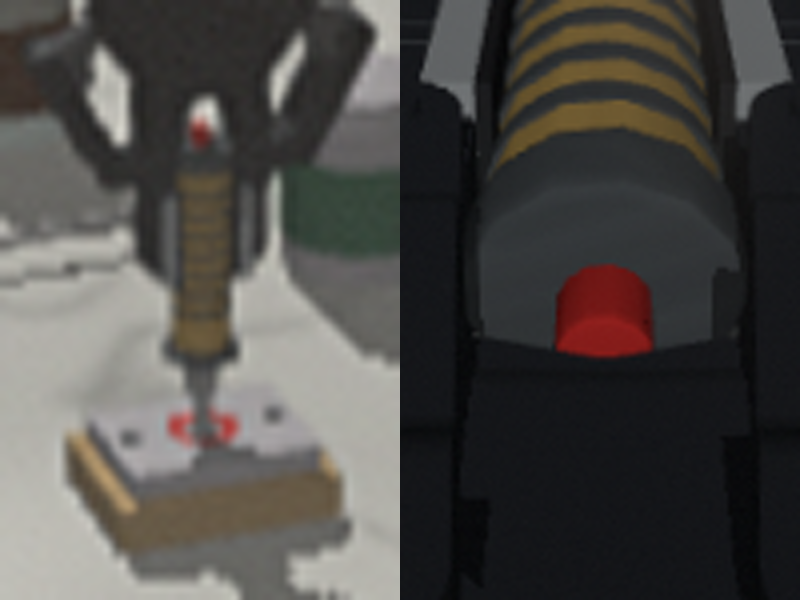

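The tell-tale is clearly up; the wrist crop shows it as a red cylinder at about (604,310). Now lifting out and going back to the stand.

```bash
python3 -m inch '[[[0,0,0],[0,0,0.5],1],[[0,0,0],[0,0,1],1],[[0,0,0],[0,0,2],1],[[0,0,0],[0,0,3],1],[[0,0,0],[0,0,2.5],1],[[0,0,0],[0,-2,0.7],1],[[0,0,0],[-0.1,-4,0],1],[[0,0,0],[-0.1,-4,0],1],[[0,0,0],[-0.1,-4,0],1],[[0,0,0],[-0.1,-4,0],1]]'
python3 -m inch '[[[0,0,0],[-0.1,-4,0],1],[[0,0,0],[-0.1,-4,0],1],[[0,0,0],[-0.1,-4,0],1],[[0,0,0],[-0.1,-4,0],1],[[0,0,0],[-0.1,-4,0],1],[[0,0,0],[0,-3.5,0],1],[[0,0,0],[0,-2,0],1],[[0,0,0],[0,-0.3,0],1],[[0,0,0],[0,0,0],1],[[0,0,0],[0,0,0],1]]'
python3 - <<'E'
from h import *
a=save('scene','s10.png')['frame'];b=save('side','d10.png')['frame']
o=env.get_obs();print(o['force'],o['ee_pos'],o['width'])
cv2.imwrite('pics/c10.png',np.hstack([cv2.resize(x[:,:,::-1],(400,600),interpolation=cv2.INTER_CUBIC) for x in (a[200:275,150:200],b[220:295,305:355])]))
E
```

```text
time_s: 13.2
ee_pos: [0.5164, 0.0213, 0.2019]
tool_rot: [-0.5, -0.5, 0.5, -0.5]
force: [1.3, 0.2, -3.0]
width: 0.0213
time_s: 14.2
ee_pos: [0.5123, -0.2335, 0.2015]
tool_rot: [0.5, 0.501, -0.499, 0.5]
force: [-0.5, -0.1, -2.9]
width: 0.021
[-0.2941615  -0.11027721 -3.08694526] [ 0.51246394 -0.2335001   0.2016381 ] 0.02123128141997233
```

View pics/c10.png

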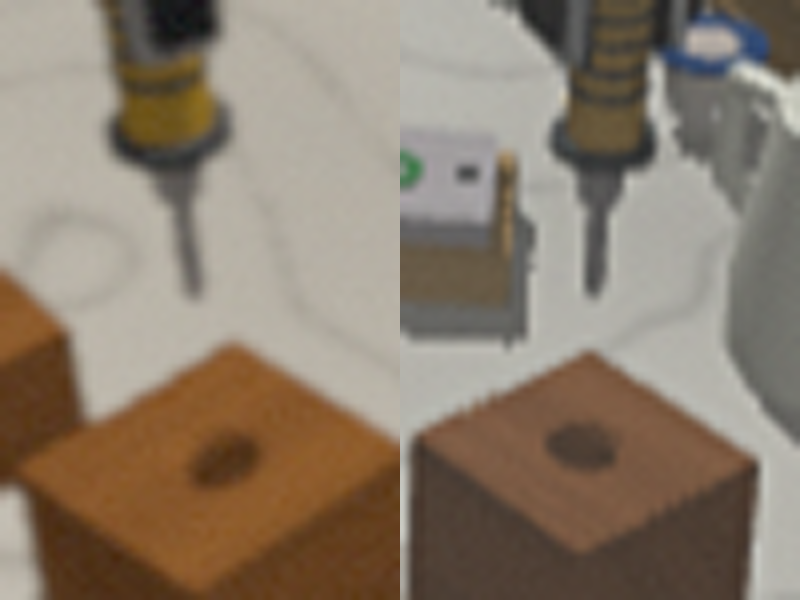

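```bash
python3 -m inch '[[[0,0,0],[-0.02,-0.08,-1],1],[[0,0,0],[0,0,-1.5],1],[[0,0,0],[0,0,-2],1],[[0,0,0],[0,0,-1.5],1],[[0,0,0],[0,0,-1],1],[[0,0,0],[0,0,-0.7],1],[[0,0,0],[0,0,-0.3],1],[[0,0,0],[0,0,0],1]]'
python3 -m inch '[[[0,0,0],[0,0,-0.3],1],[[0,0,0],[0,0,-0.3],1],[[0,0,0],[0,0,0],1]]'
python3 - <<'E'
from h import *
a=save('scene','s11.png')['frame'];b=save('side','d11.png')['frame']
o=env.get_obs();print(o['force'],o['ee_pos'],o['width'])
cv2.imwrite('pics/c11.png',np.hstack([cv2.resize(x[:,:,::-1],(400,600),interpolation=cv2.INTER_CUBIC) for x in (a[215:290,150:200],b[220:295,305:355])]))
E
```

```text
time_s: 15.1
ee_pos: [0.5121, -0.2357, 0.1215]
tool_rot: [0.5, 0.5, -0.5, 0.5]
force: [0.5, 0.6, -2.3]
width: 0.0209
time_s: 15.4
ee_pos: [0.5119, -0.2358, 0.1153]
tool_rot: [0.5, 0.5, -0.5, 0.5]
force: [-0.0, 0.6, -3.6]
width: 0.021
[ 0.62836105  0.14946821 -2.79274877] [ 0.51204489 -0.23579816  0.11562174] 0.02107986789795211
```

View pics/c11.png

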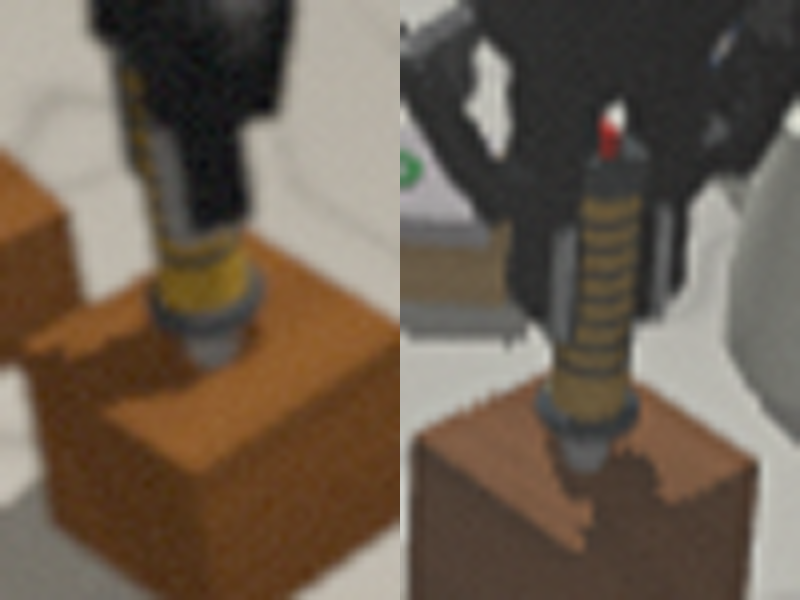

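```bash
python3 -m inch '[[[0,0,0],[0,0.08,0],1],[[0,0,0],[0,0,-0.2],1],[[0,0,0],[0,0,-0.2],1],[[0,0,0],[0,0,-0.2],1],[[0,0,0],[0,0,0],1]]'
python3 -m inch '[[[0,0,0],[0,0,-0.2],1],[[0,0,0],[0,0,-0.1],1],[[0,0,0],[0,0,0],1]]'
python3 -m inch '[[[0,0,0],[0,0,-0.1],1],[[0,0,0],[0,0,0],1]]'
python3 -m inch '[[[0,0,0],[0,0,-0.1],1],[[0,0,0],[0,0,0],1]]'
```

```text
time_s: 16.0
ee_pos: [0.5118, -0.2349, 0.1091]
tool_rot: [0.5, 0.5, -0.5, 0.5]
force: [-0.5, 0.4, -2.7]
width: 0.0214
time_s: 16.3
ee_pos: [0.5119, -0.2349, 0.1063]
tool_rot: [0.5, 0.5, -0.5, 0.5]
force: [0.7, 0.2, -2.9]
width: 0.0214
time_s: 16.5
ee_pos: [0.512, -0.235, 0.1055]
tool_rot: [0.5, 0.5, -0.5, 0.5]
force: [1.0, 0.1, -3.4]
width: 0.0211
time_s: 16.7
ee_pos: [0.512, -0.235, 0.1044]
tool_rot: [0.5, 0.5, -0.5, 0.5]
force: [-0.4, 0.3, -3.1]
width: 0.021
```

```bash
python3 -m inch '[[[0,0,0],[0,0,-0.05],1],[[0,0,0],[0,0,0],1]]'|grep -E 'ee|force'
python3 -m inch '[[[0,0,0],[0,0,-0.05],1],[[0,0,0],[0,0,0],1]]'|grep -E 'ee|force'
python3 -m inch '[[[0,0,0],[0,0,-0.05],1],[[0,0,0],[0,0,0],1]]'|grep -E 'ee|force'
python3 - <<'E'
from h import *
a=save('scene','s12.png')['frame'];b=save('side','d12.png')['frame']
o=env.get_obs();print(o['force'],o['ee_pos'],o['width'])
cv2.imwrite('pics/c12.png',np.hstack([cv2.resize(x[:,:,::-1],(400,600),interpolation=cv2.INTER_CUBIC) for x in (a[215:290,150:200],b[220:295,305:355])]))
E
```

```text
ee_pos: [0.512, -0.235, 0.104]
force: [-1.0, -0.5, -3.1]
ee_pos: [0.512, -0.235, 0.1035]
force: [-0.4, -0.5, -3.0]
ee_pos: [0.5121, -0.235, 0.1032]
force: [-0.2, 0.7, -1.1]
[-0.77664056  0.16962987 -1.63585278] [ 0.51207757 -0.23499141  0.10316118] 0.020751075855967163
```

View pics/c12.png

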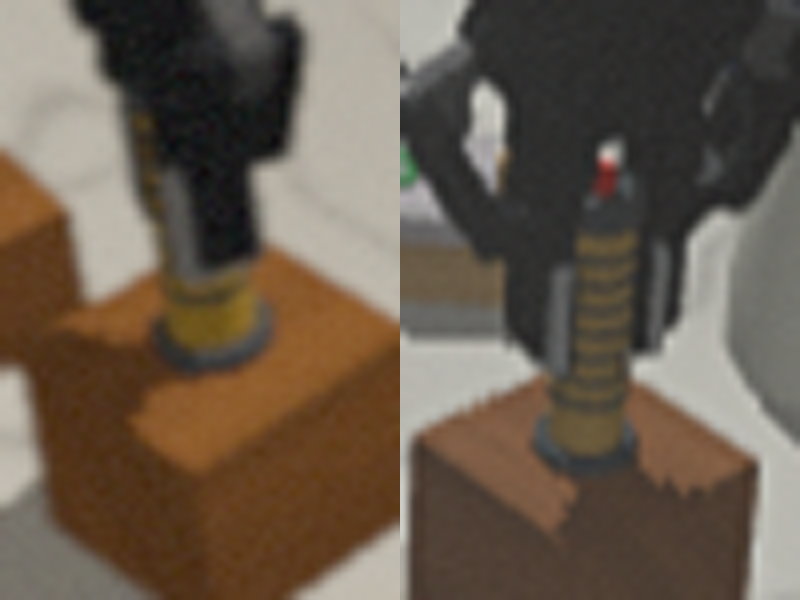

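The collar is now on the stand top, and the force has started to rise. Seat it, then release gently.

```bash
python3 -m inch '[[[0,0,0],[0,0,-0.05],1],[[0,0,0],[0,0,0],1],[[0,0,0],[0,0,0],1]]' 20
python3 -m inch '[[[0,0,0],[0,0,0],0.4],[[0,0,0],[0,0,0],0.3],[[0,0,0],[0,0,0],0.1],[[0,0,0],[0,0,0],-0.2],[[0,0,0],[0,0,0],-0.6],[[0,0,0],[0,0,0],-1],[[0,0,0],[0,0,0],-1],[[0,0,0],[0,0,0],-1]]' 20
python3 - <<'E'
from h import *
a=save('scene','s13.png')['frame'];b=save('side','d13.png')['frame']
cv2.imwrite('pics/c13.png',np.hstack([cv2.resize(x[:,:,::-1],(400,600),interpolation=cv2.INTER_CUBIC) for x in (a[215:290,150:200],b[220:295,305:355])]))
E
```

```text
time_s: 17.7
ee_pos: [0.5121, -0.235, 0.1031]
tool_rot: [0.5, 0.5, -0.5, 0.5]
force: [-2.8, 1.3, 6.7]
width: 0.0207
time_s: 18.5
ee_pos: [0.512, -0.235, 0.1025]
tool_rot: [0.5, 0.5, -0.5, 0.5]
force: [-1.0, 0.7, 0.1]
width: 0.0854
```

View pics/c13.png

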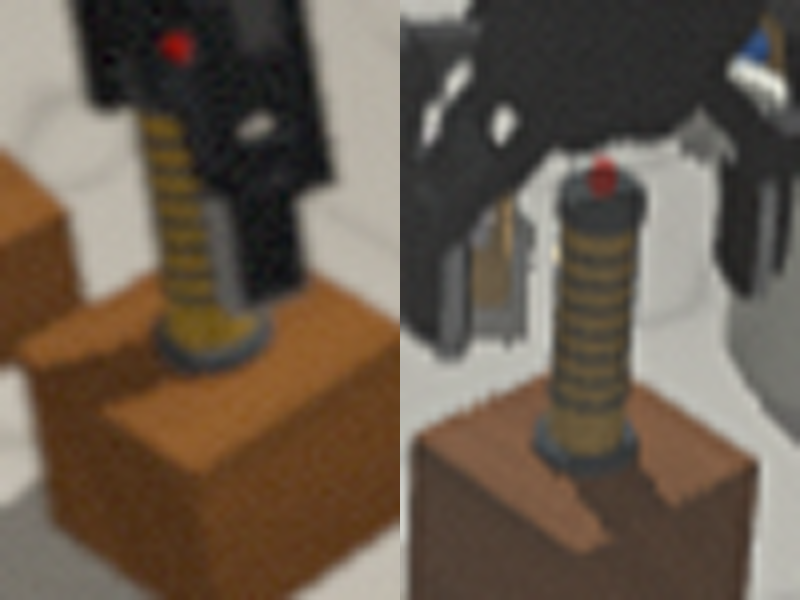

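The punch is free and upright with the tell-tale up. Retreating straight up.

```bash
python3 -m inch '[[[0,0,0],[0,0,1],-1],[[0,0,0],[0,0,2],-1],[[0,0,0],[0,0,3],-1],[[0,0,0],[0,0,3],-1],[[0,0,0],[0,0,3],-1],[[0,0,0],[0,0,2],-1],[[0,0,0],[0,0,0],-1],[[0,0,0],[0,0,0],-1],[[0,0,0],[0,0,0],-1]]'
python3 - <<'E'
from h import *
a=save('scene','s14.png');b=save('side','d14.png');w=save('wrist','w14.png')
cv2.imwrite('pics/c14.png',np.hstack([cv2.resize(x[:,:,::-1],(400,600),interpolation=cv2.INTER_CUBIC) for x in (a['frame'][210:285,150:200],b['frame'][220:295,305:355])]))
for X in ([.512,-.235,.153],[.512,-.235,.065]): print(proj(a,X),proj(b,X))
def ct(s,r):
    m=redmask(s['frame'])[r];ys,xs=np.nonzero(m);return xs.mean()+r[1].start,ys.mean()+r[0].start
p=ct(a,np.s_[205:235,155:190]);q=ct(b,np.s_[225:255,315:345]);print(p,q,tri(a,p,b,q))
s0=load('scene0.png')['frame'].astype(int);print((np.abs(a['frame'].astype(int)-s0).max(2)>40)[230:].sum())
E
```

```text
time_s: 19.5
ee_pos: [0.5116, -0.2348, 0.2418]
tool_rot: [0.5, 0.5, -0.5, 0.5]
force: [-0.6, 0.7, -0.9]
width: 0.0852
[170.57316427 219.39749138] [329.26529901 240.73567067]
[176.17939519 255.05188371] [327.02899297 273.71903511]
(np.float64(170.88235294117646), np.float64(220.41176470588235)) (np.float64(329.8333333333333), np.float64(241.16666666666666)) (array([ 0.51343759, -0.23509255,  0.15160735]), np.float64(9.93307849229136e-05))
5544
```

View pics/c14.png

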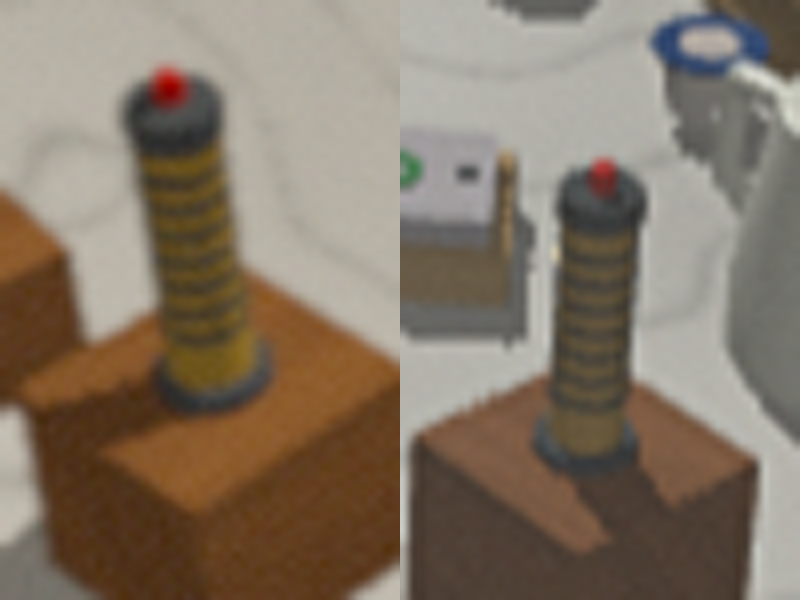

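View pics/s14.png

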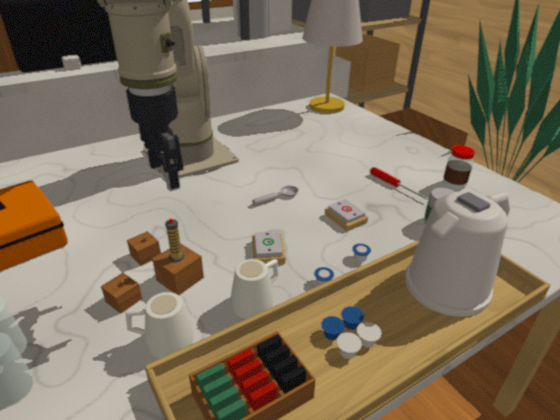

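Everything stands where it was, and the punch is home, upright and released, so I'm handing in.

```bash
python3 -c "
from bench import workorder
print(workorder.job_done())"
```

```text
the job is handed in; nothing more can be done
None
```

The punch tripped in the red-ringed recess, and it is back upright in its stand, released. The job was handed in at about 20 s of the 72 s allowed, with no verdict reported.

- **Punching:** The stem slid in about 11 mm. The net force climbed to about 10 N, then dropped to about 3 N at the trip. The highest force I read was about 10.5 N, well under the 20 N limit. The wrist picture showed the tell-tale up while the punch was still pressed in the recess.
- **Putting back:** The collar touched the stand top at the same tool height as when I picked it up. After release, the punch stands upright, and the red pin measured at (0.513, -0.235, 0.152), against an expected height of about 0.153 m. The gripper is open and about 14 cm above its release height, touching nothing.
- **Bystanders:** In the last scene picture, the mugs, milk pots, spoon, screwdriver and tin are where they were at the start. The green-ringed plate was not touched.
- **Check that disagreed:** A pixel comparison of the start and end scene pictures flagged 5544 changed pixels in the lower part. I put these down to the arm's shadow moving and did not trace them further, because by eye nothing there had shifted.

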